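# Knock a stuck candle stub out of its cup into the tray

### The arm

A 6-joint arm with a two-finger parallel gripper is mounted at the origin on a cart in front of the work surface, level with it; the furniture and walls round the work are solid. World frame = base frame: x ahead of the robot, y to its left, z up, the work surface at z = 0. Lengths are in m, angles in rad, forces in N, time in s.
With the tool pointing down it reaches from about 0.3 to 0.85 m from the base axis. Payload 4.2 kg.
Tool frame: the origin (TCP) lies at the very end of the fingers, on their centre line; the grasp point (between the pads) lies 19 mm behind it; y points along the fingers, z is the direction in which the jaws open and shut, and the axes are right-handed (so a half turn about y gives the same grasp; the last joint's range is limited). The gripper opens to 91 mm and grips with 3 to 60 N. Pads are 32 mm wide; open, the fingers measure 118 mm over their backs; the gripper's body (76 mm by 178 mm) begins 60 mm behind the grasp point.
Start: joints at [1.16, 0.32, 1.565, -0, 1.257, -0.02], TCP at [0.219, 0.532, 0.193] pointing down, gripper open.
Joint ranges: [-3.11, 3.11], [-0.84, 2.01], [0.21, 2.61], [-1.34, 4.49], [0.05, 2.63], [-2.56, 2.56]. Speed limits (rad/s): [2.57, 2.57, 3.14, 3.14, 3.14, 3.14].

### API

Orientations are given as a unit quaternion [x, y, z, w].
In Python, from cell import reach, move_linear, move_j, gripper_to, wait, ik, get_state, camera, IKError, sign_off gives the robot as it stands. The module is installed in compiled form; this text tells all that it offers. Calls block until the motion is done:
- reach(position, orientation): joint-space move of the TCP to a pose.
- move_linear(position, attitude=None, v=0.15, contact_N=None): straight line of the TCP; attitude=None keeps the orientation; v is the mean speed in m/s. With contact_N (N) it stops when the force on the tool has changed by that much, and returns True; else False.
- move_j(angles): joint-space move.
- gripper_to(opening, effort=None): opening from 0.0 (shut) to 1.0 (fully open); effort is the grip in N (None keeps the last); returns when the fingers have stopped.
- wait(seconds).
- ik(position, orientation): joint angles nearest the present ones, or None.
- get_state(): the state.
- camera(name): name is "side" or "top"; returns a dict with "pixels" (384x512x3 uint8, red, green, blue), "vertical_fov" (degrees; the focal length in pixels is half the picture's height over the tangent of half this angle, whatever the lens; pixels are square), "cx", "cy" (the principal point, pixels), "k1" (the pictures are not rectified: a ray, as slopes to the right and down, at radius r is drawn at 1 + k1 r^2 times it, then the intrinsics apply), "extrinsics" (4x4, takes a point from world to camera coordinates). Camera axes: x right, y down, z forward; pixel columns grow to the right and rows downward; lengths in m; the calibration is good to about 2 mm. A picture is of the moment at which its call begins. There is no depth.
A pose or a line that the arm cannot do raises IKError and nothing moves.
- sign_off(): hands the job in, once; it reports no verdict.
The state is a dict: "time": time; "joints": joint angles; "qvel": joint speeds; "effort": joint torques, N m; "eef_pos": TCP position; "ee_rot": TCP orientation; "wrist_force": force on the tool from outside, world axes, zero at the start; "wrist_torque": the same for the moment, N m; "opening": opening from 0.0 (shut) to 1.0 (fully open).
Only numpy, scipy, OpenCV 4.12 (cv2) and the standard library are available. Lean on these libraries where they do the work, as an engineer would, in place of code of your own. Each camera call takes 0.05 s, during which the arm holds its last target.

### The job

A burnt-down candle stub is stuck in the square steel cup that lies on its side. Turn the cup mouth down over the wooden tray and tap its lip on the tray's rubber bar, as many times as it takes, until the stub drops out and lies in the tray; do not touch the stub with the fingers. Then leave the empty cup standing mouth down in the middle of the bare slate coaster, without disturbing the glass candle bowl and the steel mug.

Things in the scene. Friction and masses are not known exactly. Their poses are not given: they have to be found in the camera images.
- candle_cup: square steel candle cup, 0.22 kg, lying on its side at the start, mouth to the robot's left. A box open at one end: 64 mm long (x, mouth at +32), 50 mm wide (y, flat sides to grip), 54 mm high (z), walls 5 mm; at the mouth of both y sides a straight lip juts out 8 mm (to y = +-33), 5 mm thick. Origin: centre of the face it lies on; x out of the mouth, z up as it lies
- cup_middle (a point): centre of the cup's box, 32 mm from mouth and base, 27 mm above its origin; axes as the cup's. A blow on the lip below the fingers, with the whole lip along the bar, does not turn the cup in the grip; a blow on the edge of a z wall does
- cup_mouth (a point): centre of the cup's mouth, in the plane of its rim and lips, axes as the cup's. Grip the cup firmly (some 100 N), or taps push it through the fingers
- leaf_spot (a point): a small spring leaf under the cup's z = 54 mm wall, 51 mm in from the mouth, holds the stub by friction against the opposite wall. Just inverting the cup does not free it: each firm tap along x (some 0.15 m/s) shifts the stub 1 to 3 mm, and after about 8 mm it falls free; the number of taps varies
- stub: the stuck candle stub: a cream wax block 23 mm (its x, along the cup) x 36 x 34 mm (z) with a short black wick, about 60 g. Origin: centre of its lower (z = 0) face; at the start it lies deep in the cup, axes as the cup's
- tray: the fixed wooden knock-out tray, outside 200 mm (its x) x 180 mm (its y), side walls 30 mm high and 8 mm thick, floor 8 mm thick. Origin: centre of its underside, x pointing away from the robot, z up
- tray_floor (a point): centre of the tray's inner floor, 8 mm above the worktop, axes as the tray's
- knock_bar: the tray's rubber-sleeved round bar, diameter 14 mm, 152 mm long, level along the tray's y over its middle, between two wooden end posts 78 mm high; the tray's floor is free before and behind it. Origin: middle of its axis, 68 mm above the worktop; rigid
- bar_crest (a point): middle of the top line of the bar, 75 mm above the worktop
- slate: the square dark slate coaster, to the right of the tray, 67 x 67 x 6 mm, fixed; origin: centre of its underside on the worktop
- votive: bystander: low glass candle bowl, diameter 74, height 43 mm; origin at the centre of its underside
- steel_mug: bystander: steel mug with a strap handle, 58 x 79 x 92 mm; origin at its underside
Mind the look-alikes: they are no part of the job. Leave any blue look-alike of the candle_cup alone. There is more than one size of the slate; the job needs the smaller.

How it is judged:
On the way, in this order (a step that is already met when the one before it is completed fails the run):
1. with the stub still inside, the cup, held mouth down, is tapped on the tray's rubber bar (angle between candle_cup's own x axis and vertical above 2.5 rad and contact force between candle_cup and knock_bar above 1.5 N and x of stub in the frame of candle_cup below 0 m).
2. the stub lies in the tray, clear of the cup (x of stub in the frame of tray_floor between -0.092 and 0.092 m and y of stub in the frame of tray_floor between -0.082 and 0.082 m and z of stub in the frame of tray_floor between -0.005 and 0.045 m and distance between stub and cup_middle above 0.05 m and contact force between stub and candle_cup below 0.05 N and linear speed of stub below 0.05 m/s), for 0.2 s.
At the end, for the whole second after the job is handed in: The stub lies at rest on the tray's floor, inside its walls; the empty cup stands mouth down (within 5 degrees) on the slate coaster, its middle within 20 mm of the coaster's, released and at rest (x of stub in the frame of tray_floor between -0.092 and 0.092 m and y of stub in the frame of tray_floor between -0.082 and 0.082 m and z of stub in the frame of tray_floor between -0.005 and 0.045 m and linear speed of each of stub, candle_cup below 0.02 m/s and angle between candle_cup's own x axis and vertical above 3.05 rad and horizontal distance between cup_mouth and slate below 0.02 m and height (world z) of cup_mouth between 0.002 and 0.01 m); the robot touches nothing.
It fails at once if the fingers touch the stub (contact force between the fingers and stub above 0.3 N).
It fails at once if the glass candle bowl or the steel mug is shifted by more than 20 mm (distance of any of votive, steel_mug from where it was at the start of the episode above 0.02 m).
It also fails if it takes over 51 s, if anything falls off the work surface, if the arm or the gripper's body presses on something with over 40 N, if the wrist force passes 120 N, or if a joint passes its speed limit or range.

## Working session

There is one attempt and no reset: what is moved stays moved. The work goes in short steps, each a Python script; the robot and the scene stay as the last script left them, time stands still between calls to the robot, and variables do not carry over. Pictures are saved under pics/ and viewed, and the job is handed in when it is done.

```bash
mkdir -p pics; ls; python3 - <<'E'
from cell import *
import cv2
s=get_state();print(s)
for n in("side","top"):
    c=camera(n);cv2.imwrite(f"pics/{n}0.png",c["pixels"][:,:,::-1]);print({k:v for k,v in c.items() if k!="pixels"})
E
```

```text
pics
{'time': 0.0, 'joints': array([ 1.16000160e+00,  3.20289406e-01,  1.56565629e+00, -4.95200544e-05,
        1.25737583e+00, -2.00213753e-02]), 'qvel': array([-0.00055402,  0.00065767,  0.00045991, -0.00078593,  0.00011674,
       -0.00066612]), 'effort': array([ 6.42352443e-04, -4.12470782e+01, -2.31976497e+01,  7.27433665e-02,
        4.58260160e-02, -1.38695286e-04]), 'eef_pos': array([0.21883509, 0.53115901, 0.19183056]), 'ee_rot': array([ 0.6942539 , -0.13739089,  0.13716211, -0.69305254]), 'wrist_force': array([-0.24150869, -0.13994693, -1.18017487]), 'wrist_torque': array([ 0.04657125, -0.01377679, -0.03053948]), 'opening': 1.0036661927627517}
{'vertical_fov': 43.53274425239693, 'cx': 259.28989132768936, 'cy': 190.77129766455232, 'k1': 0.002872801104207943, 'extrinsics': array([[-0.98467261, -0.17403428,  0.01148548,  0.55516115],
       [-0.08772417,  0.43726787, -0.89504261,  0.17137951],
       [ 0.15074587, -0.8823315 , -0.44583271,  1.31469248],
       [ 0.        ,  0.        ,  0.        ,  1.        ]])}
{'vertical_fov': 53.30352445356088, 'cx': 253.83662183514508, 'cy': 180.9873626142774, 'k1': -0.08576038043586467, 'extrinsics': array([[ 0.01750963, -0.9996431 , -0.02017651, -0.15763181],
       [-0.99038018, -0.01457002, -0.13760385,  0.59568163],
       [ 0.13726077,  0.02239181, -0.99028182,  1.00313895],
       [ 0.        ,  0.        ,  0.        ,  1.        ]])}
```

View pics/side0.png

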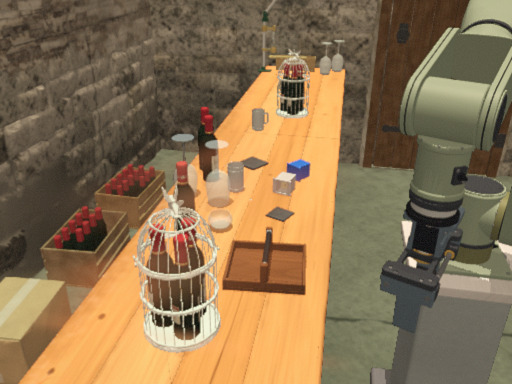

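View pics/top0.png

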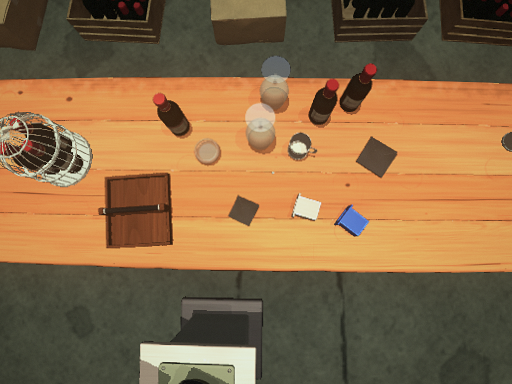

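The side view shows the tray (265,265), small slate (280,214), white cup (284,184) and blue look-alike (298,169). In the top view the cup is at (307,207), small slate (243,210), tray (139,210), bowl (207,151) and mug (300,146). I'll zoom in next.

```bash
python3 - <<'E'
import cv2,numpy as np
t=cv2.imread("pics/top0.png");s=cv2.imread("pics/side0.png")
a=cv2.resize(t[180:245,220:380],None,fx=5,fy=5,interpolation=cv2.INTER_CUBIC)
b=cv2.resize(s[145:230,250:330],None,fx=5,fy=5,interpolation=cv2.INTER_CUBIC)
cv2.imwrite("pics/zt.png",a);cv2.imwrite("pics/zs.png",b)
cv2.imwrite("pics/ztr.png",cv2.resize(t[160:260,90:270],None,fx=4,fy=4,interpolation=cv2.INTER_CUBIC))
E
```

```text
(no output)
```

View pics/zt.png

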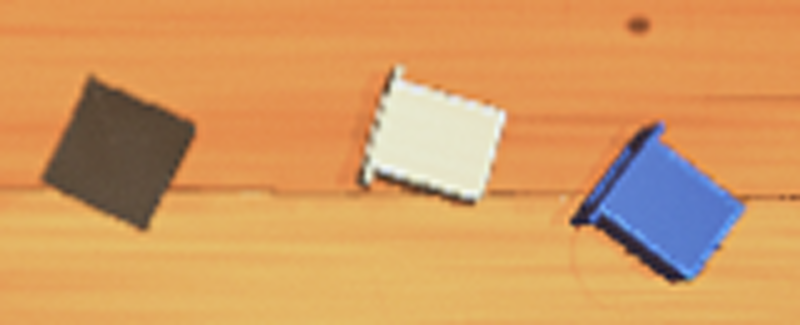

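View pics/zs.png

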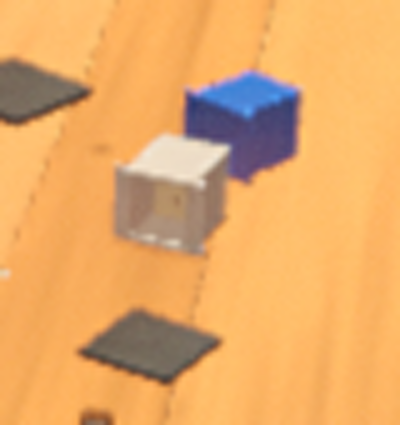

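View pics/ztr.png

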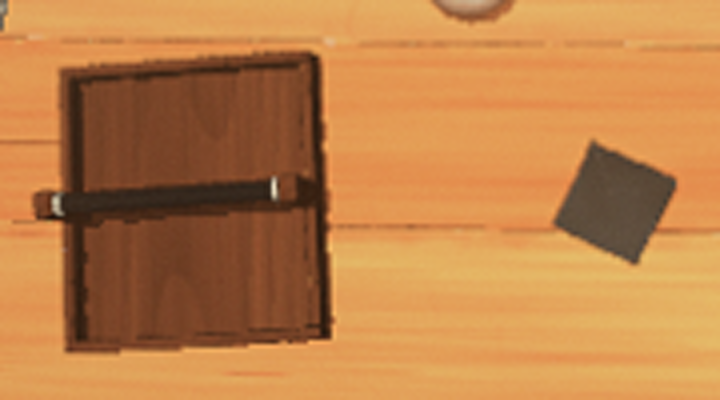

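```bash
cat > h.py <<'E'
import numpy as np, cv2
from scipy.spatial.transform import Rotation as R
from cell import *
def K(c):
    f=192/np.tan(np.radians(c["vertical_fov"]/2)); return np.array([[f,0,c["cx"]],[0,f,c["cy"]],[0,0,1]]),np.array([c["k1"],0,0,0])
def ray(c,uv):
    k,d=K(c); p=cv2.undistortPoints(np.array(uv,float).reshape(-1,1,2),k,d).reshape(-1,2)
    E=c["extrinsics"]; o=-E[:3,:3].T@E[:3,3]
    return o,np.c_[p,np.ones(len(p))]@E[:3,:3]
def onz(c,uv,z):
    o,d=ray(c,uv); return o+d*((z-o[2])/d[:,2:3])
def px(c,P):
    k,d=K(c);E=c["extrinsics"]; return cv2.projectPoints(np.array(P,float).reshape(-1,3),cv2.Rodrigues(E[:3,:3])[0],E[:3,3],k,d)[0].reshape(-1,2)
E
python3 - <<'E'
from h import *
np.set_printoptions(precision=4,suppress=True)
c=camera("top"); im=c["pixels"].astype(int); hsv=cv2.cvtColor(c["pixels"],cv2.COLOR_RGB2HSV)
def comp(m,u,v,r=40):
    m=m.astype(np.uint8);n,l,st,ce=cv2.connectedComponentsWithStats(m)
    best=min(range(1,n),key=lambda i:np.hypot(*(ce[i]-[u,v]))+(1000 if st[i,4]<60 else 0))
    print(st[best],ce[best]);return cv2.findContours((l==best).astype(np.uint8),0,2)[0][0].reshape(-1,2)
# slate
ct=comp((hsv[...,2]<110)&(hsv[...,1]<110),243,210)
w=onz(c,ct,0.006); r=cv2.minAreaRect((w[:,:2]*1000).astype(np.float32)); print("slate",r)
ct=comp((hsv[...,2]>150)&(hsv[...,1]<90),307,207)
w=onz(c,ct,0.054); r=cv2.minAreaRect((w[:,:2]*1000).astype(np.float32)); print("cup",r); print(cv2.boxPoints(r))
Z=lambda L:[((x+.5)/5-.5+220,(y+.5)/5-.5+180) for x,y in L]
print("cup corners: tip far, tip near, base far, base near");print(onz(c,Z([(400,68),(365,186),(506,113),(474,202)]),.054))
print("slate corners");print(onz(c,Z([(92,75),(195,128),(146,230),(42,180)]),.006))
T=lambda L:[((x+.5)/4-.5+90,(y+.5)/4-.5+160) for x,y in L]
print("tray rim");print(onz(c,T([(60,70),(317,53),(329,340),(67,350)]),.030))
print("bar crest line ends");print(onz(c,T([(58,204),(275,189)]),.070))
print("posts top");print(onz(c,T([(34,205),(298,186)]),.078))
s=camera("side")
Z2=lambda L:[((x+.5)/5-.5+250,(y+.5)/5-.5+145) for x,y in L]
print("side: cup lip tips far, near (z=.054)");print(onz(s,Z2([(117,166),(207,182)]),.054))
print("bottom");print(onz(s,Z2([(117,240),(200,254)]),.0))
print("base top near/far");print(onz(s,Z2([(229,149),(168,134)]),.054))
print("slate side");q=onz(s,Z2([(79,351),(136,309),(221,341),(168,383)]),.006);print(q,q.mean(0))
E
python3 - <<'E'
import cv2
s=cv2.imread("pics/side0.png")
cv2.imwrite("pics/zs2.png",cv2.resize(s[200:310,190:330],None,fx=5,fy=5,interpolation=cv2.INTER_CUBIC))
E
```

```text
[229 197  30  28 499] [243.5351 210.3707]
slate ((520.2457275390625, -119.57630157470703), (62.651851654052734, 62.23161697387695), 64.58741760253906)
[293 193  28  27 481] [306.2453 207.368 ]
cup ((526.90087890625, -288.97711181640625), (66.0066909790039, 64.32698059082031), 73.16142272949219)
[[ 486.5561 -311.2484]
 [ 548.1251 -329.8824]
 [ 567.2457 -266.7058]
 [ 505.6767 -248.0718]]
cup corners: tip far, tip near, base far, base near
[[ 0.565  -0.2712  0.054 ]
 [ 0.5018 -0.2528  0.054 ]
 [ 0.5417 -0.3278  0.054 ]
 [ 0.4942 -0.3107  0.054 ]]
slate corners
[[ 0.5636 -0.1035  0.006 ]
 [ 0.5348 -0.1617  0.006 ]
 [ 0.4777 -0.1355  0.006 ]
 [ 0.5044 -0.077   0.006 ]]
tray rim
[[0.6043 0.2725 0.03  ]
 [0.6188 0.0891 0.03  ]
 [0.4216 0.0719 0.03  ]
 [0.4099 0.2546 0.03  ]]
bar crest line ends
[[0.508  0.2505 0.07  ]
 [0.521  0.103  0.07  ]]
posts top
[[0.5065 0.2636 0.078 ]
 [0.5227 0.0856 0.078 ]]
side: cup lip tips far, near (z=.054)
[[ 0.565  -0.2675  0.054 ]
 [ 0.5029 -0.2545  0.054 ]]
bottom
[[ 0.5633 -0.2647  0.    ]
 [ 0.5054 -0.255   0.    ]]
base top near/far
[[ 0.4942 -0.3098  0.054 ]
 [ 0.5383 -0.3263  0.054 ]]
slate side
[[ 0.562  -0.0975  0.006 ]
 [ 0.5352 -0.1584  0.006 ]
 [ 0.4773 -0.1271  0.006 ]
 [ 0.5029 -0.0691  0.006 ]] [ 0.5193 -0.113   0.006 ]
```

View pics/zs2.png

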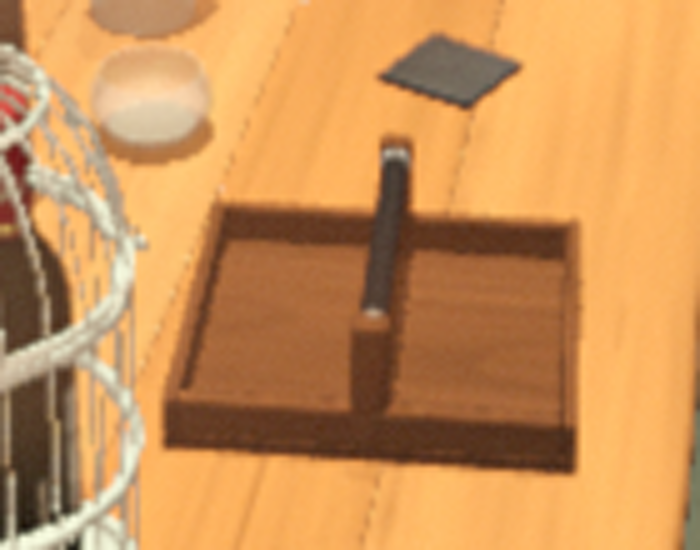

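```bash
cat >> h.py <<'E'
def rot(d,j):
    d=np.array(d,float);d/=np.linalg.norm(d);j=np.array(j,float);j-=d*(j@d);j/=np.linalg.norm(j)
    return R.from_matrix(np.c_[np.cross(d,j),d,j])
CX=np.array([.5258,-.290,.029]); YAW=1.295      # grasp point on cup, yaw of cup x
BAR=np.array([.514,.173,.075]); TY=.087
Z=np.array([0,0,1.])
def e(y): return np.array([np.cos(y),np.sin(y),0])
def grasp_pose(a,s,off=-.003):
    x=e(YAW); j=s*e(YAW+np.pi/2); d=np.sin(a)*x-np.cos(a)*Z
    g=CX+off*x; return g+.019*d, rot(d,j)
def inv_pose(a,s,mouth,hy,off=-.003):
    """cup inverted, z_cup along e(hy), rim centre at mouth; same grasp"""
    h=e(hy); x=-Z; y=np.cross(h,x); j=s*y; d=np.sin(a)*x-np.cos(a)*h
    c=np.array(mouth)-.032*x; g=c+off*x+(CX[2]-.027)*h
    return g+.019*d, rot(d,j)
E
python3 - <<'E'
from h import *
np.set_printoptions(precision=3,suppress=True)
c=camera("side");k=lambda L,z:print(onz(c,L,z))
print("cage base L,R, front");k([(144,318),(220,320),(183,350),(195,300)],0)
print("bar crest side far post end/near");S=lambda L:[((x+.5)/5-.5+190,(y+.5)/5-.5+200) for x,y in L]
k(S([(397,150),(374,310)]),.075);print("tray rim");q=S([(222,203),(580,220),(575,430),(165,402)]);k(q,.03);print(onz(c,q,.03).mean(0))
for a in (15,25,35,45):
  A=np.radians(a)
  for s in(1,-1):
    p,r=grasp_pose(A,s);print(a,s,"grasp",p,ik(p,r.as_quat()))
    for hy in (TY+np.pi/2,TY-np.pi/2):
      for sd in (1,-1):
        m=BAR+sd*.029*e(TY)
        p,r=inv_pose(A,s,m,hy); q=ik(p,r.as_quat())
        print("   bar h=%.2f sd=%d"%(hy,sd),p,q)
    for hy in np.arange(-3,3.2,.5):
        p,r=inv_pose(A,s,[.520,-.117,.006],hy); q=ik(p,r.as_quat())
        if q is not None: print("   slate h=%.2f"%hy,q)
E
```

```text
cage base L,R, front
[[0.752 0.406 0.   ]
 [0.585 0.381 0.   ]
 [0.637 0.482 0.   ]
 [0.659 0.326 0.   ]]
bar crest side far post end/near
[[0.521 0.101 0.075]
 [0.509 0.247 0.075]]
tray rim
[[0.616 0.1   0.03 ]
 [0.423 0.08  0.03 ]
 [0.41  0.262 0.03 ]
 [0.604 0.278 0.03 ]]
[0.513 0.18  0.03 ]
15 1 grasp [ 0.526 -0.288  0.011] None
   bar h=1.66 sd=1 [0.544 0.159 0.105] [ 0.758  0.874  1.519 -0.887  1.792 -2.149]
   bar h=1.66 sd=-1 [0.487 0.154 0.105] [ 0.811  0.829  1.643 -0.829  1.766 -2.064]
   bar h=-1.48 sd=1 [0.541 0.192 0.105] [-0.279  0.754  1.866  1.127  1.519 -1.086]
   bar h=-1.48 sd=-1 [0.484 0.187 0.105] [-0.318  0.714  2.002  1.099  1.492 -1.18 ]
   slate h=-2.50 [-0.913  0.817  2.327  1.588  1.309 -1.573]
   slate h=-2.00 [-0.846  0.854  1.938  1.094  1.461 -1.251]
   slate h=-1.50 [-0.702  0.952  1.575  0.779  1.749 -1.138]
   slate h=-1.00 [-0.528  1.054  1.273  0.514  2.036 -1.191]
   slate h=-0.50 [-0.341  1.122  1.086  0.195  2.23  -1.409]
   slate h=0.00 [-0.15   1.127  1.074 -0.185  2.238 -1.726]
   slate h=0.50 [ 0.036  1.064  1.244 -0.51   2.055 -1.955]
   s
[... 6844 characters left out ...]
-0.702  0.466  2.242  1.353  0.783  2.19 ]
   slate h=-2.00 [-0.697  0.574  1.963  0.887  1.075  2.244]
   slate h=-1.50 [-0.605  0.685  1.692  0.599  1.365  2.155]
   slate h=-1.00 [-0.473  0.779  1.471  0.364  1.602  1.973]
   slate h=-0.50 [-0.323  0.835  1.34   0.127  1.743  1.719]
   slate h=0.00 [-0.167  0.838  1.333 -0.12   1.748  1.431]
   slate h=0.50 [-0.018  0.788  1.45  -0.358  1.616  1.171]
   slate h=1.00 [ 0.114  0.697  1.663 -0.592  1.382  0.982]
   slate h=1.50 [ 0.205  0.587  1.931 -0.874  1.091  0.884]
   slate h=2.00 [ 0.212  0.477  2.211 -1.326  0.792  0.927]
   slate h=2.50 [0.048 0.398 2.445 4.104 0.58  1.222]
   slate h=3.00 [-0.326  0.376  2.523  2.89   0.548  1.656]
```

```bash
sed -i 's/CX=np.array.*/CX=np.array([.5255,-.2895,.029]); YAW=1.295/' h.py; cat >> h.py <<'E'
A=np.radians(25); S=-1
BAR=np.array([.514,.174,.075])
E
python3 - <<'E'
from h import *
np.set_printoptions(precision=3,suppress=True)
p,r=grasp_pose(A,S); d=r.as_matrix()[:,1]
pre=p-.12*d
qp=ik(pre,r.as_quat());print(qp,ik(p,r.as_quat()))
q=np.array([.2,.0,1.7,0,1.3,-.3]); move_j(q); s=get_state();print(s["eef_pos"],s["time"])
move_j(qp); s=get_state();print(s["eef_pos"],pre,s["time"],s["wrist_force"])
for n in("side","top"):
    c=camera(n);cv2.imwrite(f"pics/{n}1.png",c["pixels"][:,:,::-1])
E
```

```text
[-0.809  0.545  1.472  0.38   1.373 -0.656] [-0.742  0.621  1.645  0.432  1.122 -0.705]
[0.449 0.103 0.3  ] 2.0583
[ 0.514 -0.332  0.121] [ 0.513 -0.333  0.121] 3.85 [ 0.112 -0.535  0.052]
```

```bash
python3 - <<'E'
import cv2,numpy as np
t=cv2.imread("pics/top1.png");s=cv2.imread("pics/side1.png")
cv2.imwrite("pics/z1.png",np.hstack([cv2.resize(t[150:270,230:400],(560,395)),cv2.resize(s[100:240,230:330],(240,395))]))
E
```

```text
(no output)
```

View pics/z1.png

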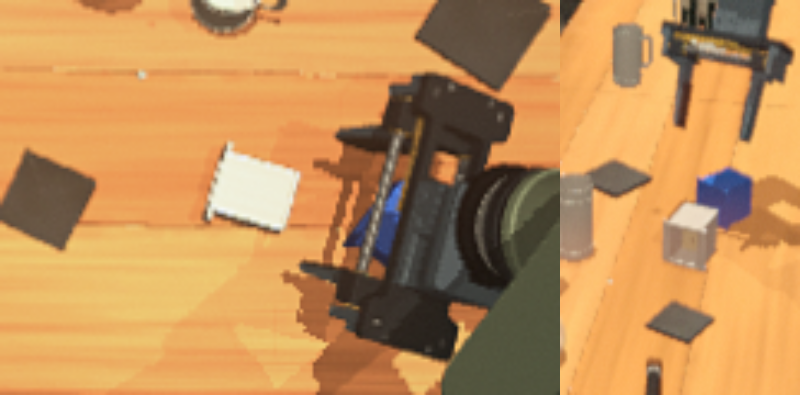

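The jaws straddle the cup's line and look square to it, so I'll go in, grip and lift.

```bash
python3 - <<'E'
from h import *
np.set_printoptions(precision=3,suppress=True)
p,r=grasp_pose(A,S)
print(move_linear(p,v=.1,contact_N=10)); s=get_state();print(s["eef_pos"],p,s["wrist_force"],s["time"])
gripper_to(0.0,effort=60); s=get_state();print(s["opening"],s["eef_pos"],s["wrist_force"],s["time"])
c=camera("side");cv2.imwrite("pics/side2.png",c["pixels"][:,:,::-1])
cv2.imwrite("pics/z2.png",cv2.resize(c["pixels"][100:240,220:360,::-1],(590,590),interpolation=cv2.INTER_CUBIC))
E
```

```text
False
[ 0.527 -0.285  0.012] [ 0.527 -0.285  0.012] [-0.296 -0.06   0.338] 5.3
0.5468136728094782 [ 0.527 -0.285  0.012] [ 1.746 -0.211  0.73 ] 6.0083
```

View pics/z2.png

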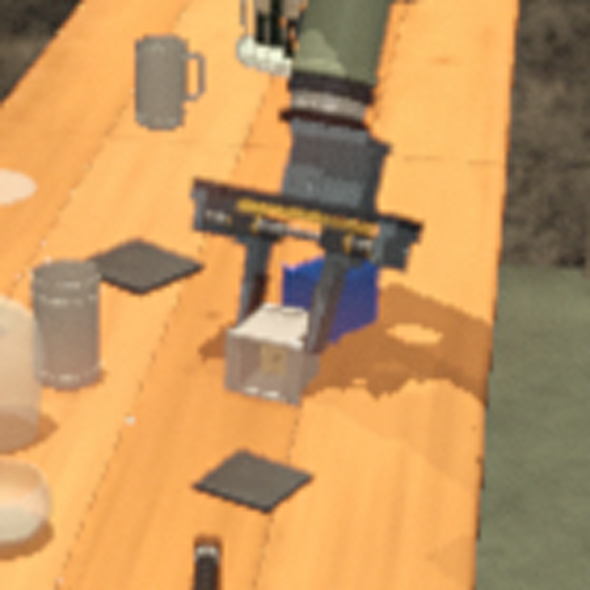

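The cup is gripped: an opening of 0.547 is 49.8 mm, and the side width is 50 mm. Next I lift it and carry it mouth down to above the bar.

```bash
python3 - <<'E'
from h import *
np.set_printoptions(precision=3,suppress=True)
p,r=grasp_pose(A,S)
move_linear(p+[-.03,0,.2],v=.2)
m=BAR-.029*e(TY)+[0,0,.06]
p,r=inv_pose(A,S,m,TY-np.pi/2); q=ik(p,r.as_quat());print(q,get_state()["joints"])
pu=p+[0,0,.08];reach(pu,r.as_quat());move_linear(p,v=.15)
s=get_state();print(s["eef_pos"],p,s["wrist_force"],s["time"],s["opening"])
for n in("side","top"):
    c=camera(n);cv2.imwrite(f"pics/{n}3.png",c["pixels"][:,:,::-1])
t=cv2.imread("pics/top3.png");s=cv2.imread("pics/side3.png")
cv2.imwrite("pics/z3.png",np.hstack([cv2.resize(t[150:270,80:240],None,fx=2.5,fy=2.5,interpolation=2),cv2.resize(s[170:310,190:330],(300,300),interpolation=2)]))
E
```

```text
[-0.281  0.514  1.96   1.022  1.441  2.193] [-0.774  0.411  1.465  0.381  1.494 -0.572]
[0.484 0.187 0.163] [0.484 0.187 0.162] [-0.712 -0.455 -3.398] 10.375 0.5407934678757593
```

View pics/z3.png

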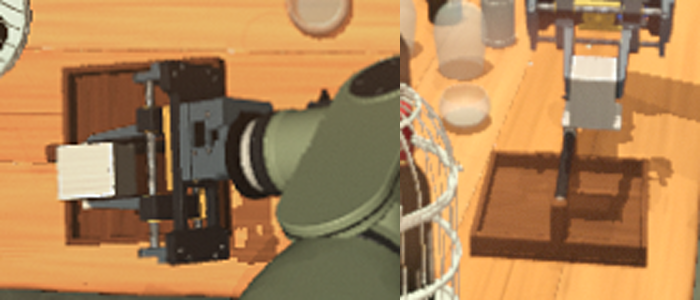

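The cup hangs mouth down over the bar, with the lip tips visible near (565,120) and (620,128) in the composite. I'll check the held pose by ray against where I expect it.

```bash
python3 - <<'E'
from h import *
np.set_printoptions(precision=4,suppress=True)
c=camera("top");hsv=cv2.cvtColor(c["pixels"],cv2.COLOR_RGB2HSV)
m=((hsv[...,2]>185)&(hsv[...,1]<60)).astype(np.uint8);n,l,st,ce=cv2.connectedComponentsWithStats(m)
i=min(range(1,n),key=lambda i:np.hypot(*(ce[i]-[113,218]))+(1000 if st[i,4]<60 else 0))
ct=cv2.findContours((l==i).astype(np.uint8),0,2)[0][0].reshape(-1,2)
w=onz(c,ct,.199);print(st[i],cv2.minAreaRect((w[:,:2]*1000).astype(np.float32)))
print("expected centre",BAR-.029*e(TY))
s=camera("side");im=s["pixels"][:,:,::-1]
cv2.imwrite("pics/z4.png",cv2.resize(im[185:250,255:315],None,fx=8,fy=8,interpolation=2))
h=e(TY-np.pi/2);mo=BAR-.029*e(TY)+[0,0,.06]
pts=[mo+a*.033*e(TY)+b*.027*h+z*Z for a in(1,-1) for b in (1,-1) for z in (0,)]+[mo+a*.025*e(TY)-.027*h+.064*Z for a in(1,-1)]
print((px(s,pts)-[255,185]+.5)*8-.5)
E
```

```text
[103 207  23  23 476] ((484.8561706542969, 171.48240661621094), (50.60124588012695, 52.621055603027344), 3.7692065238952637)
expected centre [0.4851 0.1715 0.075 ]
[[ 97.6077 271.5514]
 [ 84.3037 360.5513]
 [308.9529 282.9224]
 [304.4492 372.7756]
 [115.2524 174.163 ]
 [286.2822 183.0415]]
```

View pics/z4.png

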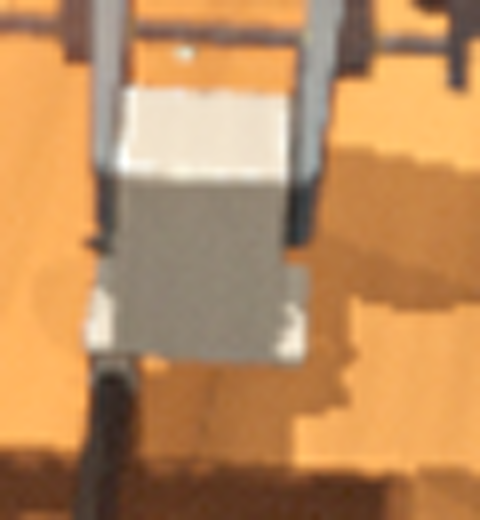

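The pose agrees: the top view is within 1 mm and the side view within about 1–2 mm. First tap, with a contact stop.

```bash
cat >> h.py <<'E'
def tap(v,up=.04,below=.02,N=10):
    m=BAR-.029*e(TY); p0,r=inv_pose(A,S,m+[0,0,up],TY-np.pi/2); p1,_=inv_pose(A,S,m-[0,0,below],TY-np.pi/2)
    move_linear(p0,v=.2)
    hit=move_linear(p1,v=v,contact_N=N); s=get_state()
    print("hit",hit,"dz over nominal contact",round(float(s["eef_pos"][2]-p1[2]-below),4),s["wrist_force"].round(1),"t",round(s["time"],2),"op",round(s["opening"],4))
    move_linear(p0,v=.2)
def zoom(tag):
    s=camera("side")["pixels"][:,:,::-1];t=camera("top")["pixels"][:,:,::-1]
    cv2.imwrite(f"pics/{tag}.png",np.hstack([cv2.resize(s[180:310,200:330],(390,390),interpolation=2),cv2.resize(t[150:260,80:195],(390,390),interpolation=2)]))
E
python3 - <<'E'
from h import *
tap(.1); zoom("t1")
E
```

```text
hit True dz over nominal contact -0.0017 [0.4 1.6 3. ] t 11.29 op 0.5457
```

View pics/t1.png

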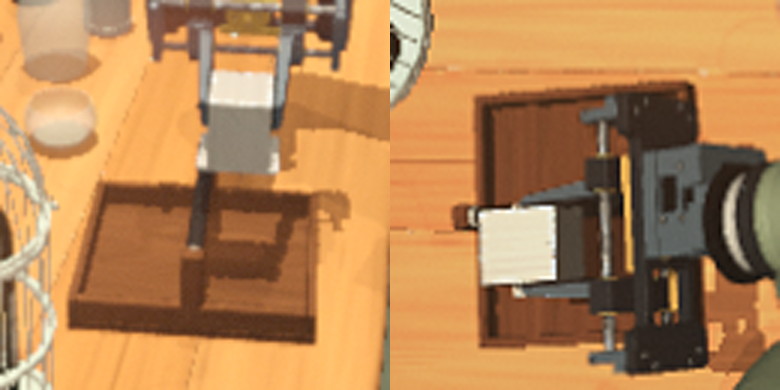

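The tap was clean and the cup is still square in the grip. I'll tap more firmly and watch the tray.

```bash
python3 - <<'E'
from h import *
print(get_state()["wrist_force"])
for i in range(3):
    tap(.14); wait(.15); print(get_state()["wrist_force"].round(2))
zoom("t2")
E
```

```text
[ 0.69243119 -0.23622336 -3.04912572]
hit True dz over nominal contact -0.0031 [-0.3  2.3  1.9] t 12.38 op 0.5495
[-0.37 -0.38 -3.19]
hit True dz over nominal contact -0.004 [0.2 2.5 1.8] t 13.51 op 0.5562
[ 0.24 -0.08 -1.93]
hit True dz over nominal contact -0.0049 [0.4 2.2 3.1] t 14.66 op 0.559
[-0.08 -0.4  -2.38]
```

View pics/t2.png

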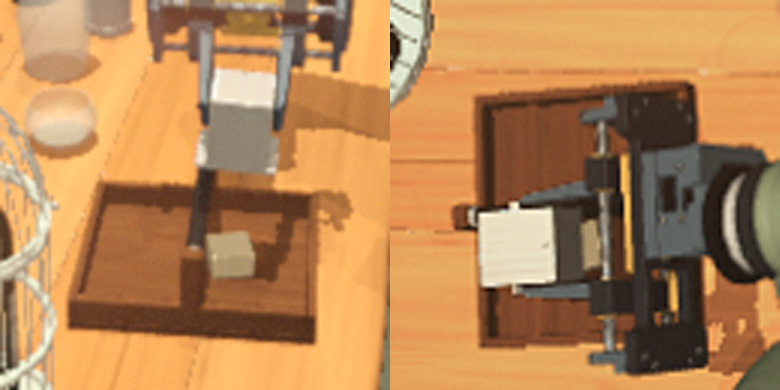

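The stub (230,255 in the side zoom) now lies on the tray floor in front of the bar. The cup has slid about 3–4 mm in the grip. I'll lift clear and check the stub's position and the cup's tilt.

```bash
python3 - <<'E'
from h import *
np.set_printoptions(precision=4,suppress=True)
h=e(TY-np.pi/2)
mo=BAR-.029*e(TY)+[0,0,.12]; p,r=inv_pose(A,S,mo,TY-np.pi/2); move_linear(p,v=.2)
s=camera("side");im=s["pixels"][:,:,::-1]; c=camera("top");cv2.imwrite("pics/top5.png",c["pixels"][:,:,::-1])
cv2.imwrite("pics/z5.png",cv2.resize(im[160:290,240:320],None,fx=6,fy=4.5,interpolation=2)); cv2.imwrite("pics/side5.png",im)
sl=0.0035
pts=[mo+a*.033*e(TY)-.027*h+sl*Z for a in(1,-1)]+[mo+a*.025*e(TY)-.027*h+(.064+sl)*Z for a in(1,-1)]+[mo+a*.025*e(TY)+.027*h+(.064+sl)*Z for a in(1,-1)]
print(px(s,pts)); 
cv2.imwrite("pics/z6.png",cv2.resize(im[155:220,250:320],None,fx=8,fy=8,interpolation=2)); print((px(s,pts)-[250,155]+.5)*8-.5)
E
```

```text
[[265.5578 206.344 ]
 [293.7721 207.8095]
 [269.5384 181.8269]
 [291.4724 182.8828]
 [271.0982 172.155 ]
 [292.1119 173.1351]]
[[127.9622 414.252 ]
 [353.6771 425.9759]
 [159.8072 218.1152]
 [335.2796 226.5624]
 [172.2857 140.7399]
 [340.3954 148.5807]]
```

View pics/z5.png

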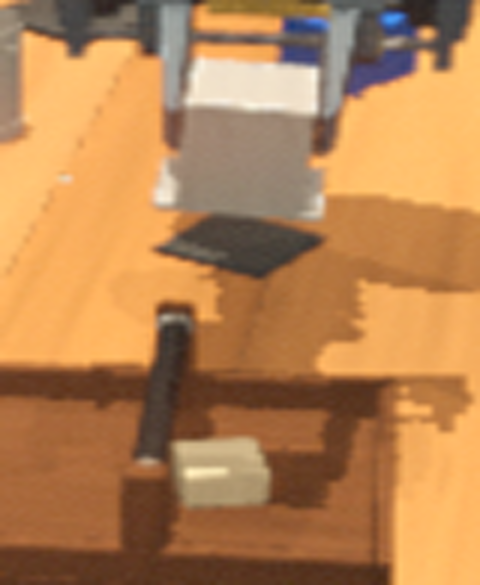

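View pics/z6.png

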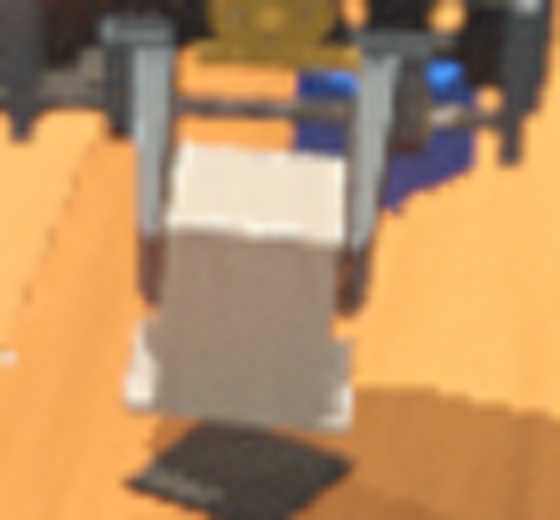

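The stub lies flat in the tray, clear of the bar and the cup. The cup is rolled about 3° in the jaws and has slid about 4 mm. It will settle flat when I release it on the slate, so I'll place it there with a gentle contact stop.

```bash
python3 - <<'E'
from h import *
np.set_printoptions(precision=4,suppress=True)
s=camera("side");print("stub ~",onz(s,[(276.7,264.4)],.025), "tray", BAR)
SL=np.array([.520,-.117,.006]); hy=-2.1
p,r=inv_pose(A,S,SL+[0,0,.10],hy); reach(p,r.as_quat())
p,r=inv_pose(A,S,SL+[0,0,.025],hy); move_linear(p,v=.15)
st=get_state();print(st["eef_pos"],p,st["time"])
cc=camera("side")["pixels"][:,:,::-1];ct=camera("top")["pixels"][:,:,::-1]
cv2.imwrite("pics/z7.png",np.hstack([cv2.resize(cc[150:240,240:330],(400,400),interpolation=2),cv2.resize(ct[160:260,200:300],(400,400),interpolation=2)]))
E
```

```text
stub ~ [[0.4871 0.1827 0.025 ]] tray [0.514 0.174 0.075]
[ 0.5281 -0.1034  0.0586] [ 0.5277 -0.1039  0.058 ] 17.7917
```

View pics/z7.png

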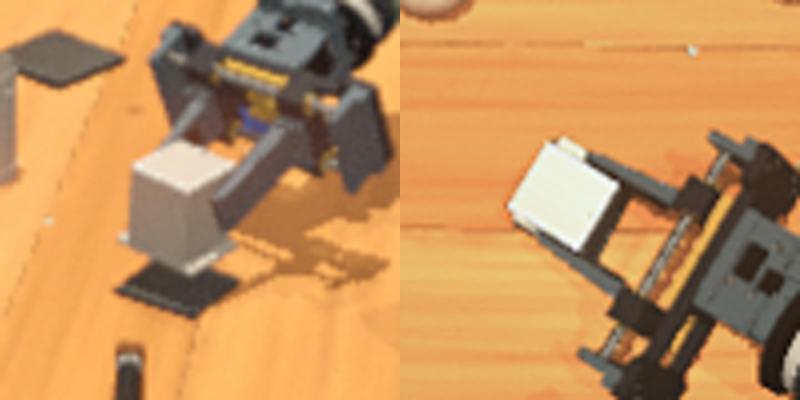

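The cup hovers over the slate and is nearly square to it. I'll lower and release.

```bash
python3 - <<'E'
from h import *
np.set_printoptions(precision=4,suppress=True)
SL=np.array([.520,-.117,.006]); hy=-2.1
p,r=inv_pose(A,S,SL-[0,0,.010],hy); d=r.as_matrix()[:,1]
h=move_linear(p,v=.03,contact_N=5); st=get_state();print(h,"above nominal",st["eef_pos"][2]-p[2]-.010,st["wrist_force"],st["time"])
gripper_to(.7); wait(.2); gripper_to(1.0); wait(.2)
st=get_state();print(st["opening"],st["wrist_force"],st["time"])
cc=camera("side")["pixels"][:,:,::-1];ct=camera("top")["pixels"][:,:,::-1]
cv2.imwrite("pics/z8.png",np.hstack([cv2.resize(cc[150:240,240:330],(400,400),interpolation=2),cv2.resize(ct[160:260,200:300],(400,400),interpolation=2)]))
E
```

```text
True above nominal -0.003138864474718969 [ 1.058  -0.3499  3.2438] 18.775
0.9991375518047904 [-0.0524  0.3886  0.0819] 20.2083
```

View pics/z8.png

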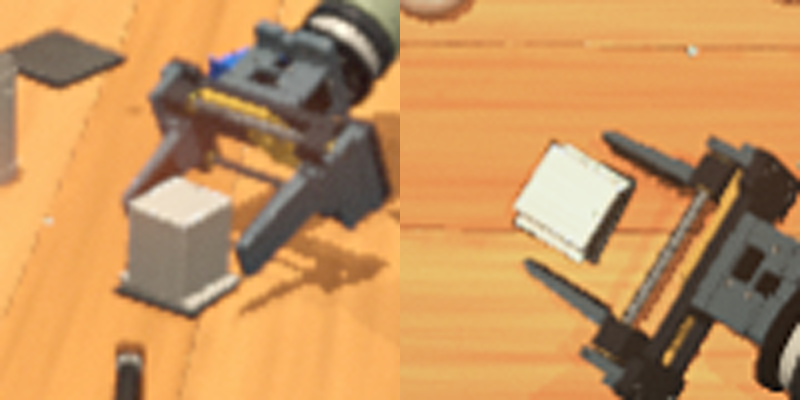

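The cup stands free and flat on the slate, with both fingers clear. I'll retreat and check.

```bash
python3 - <<'E'
from h import *
np.set_printoptions(precision=4,suppress=True)
st=get_state(); d=R.from_quat(st["ee_rot"]).as_matrix()[:,1]
p=st["eef_pos"]-.13*d; move_linear(p,v=.12); move_linear(p+[-.02,0,.15],v=.2); wait(.3)
s=camera("side");c=camera("top");hsv=cv2.cvtColor(c["pixels"],cv2.COLOR_RGB2HSV)
m=((hsv[...,2]>185)&(hsv[...,1]<60)).astype(np.uint8);n,l,stt,ce=cv2.connectedComponentsWithStats(m)
i=min(range(1,n),key=lambda i:np.hypot(*(ce[i]-[243,207]))+(1000 if stt[i,4]<100 else 0))
ct=cv2.findContours((l==i).astype(np.uint8),0,2)[0][0].reshape(-1,2)
print("cup top",cv2.minAreaRect((onz(c,ct,.070)[:,:2]*1000).astype(np.float32)))
print(get_state()["wrist_force"],get_state()["time"])
cc=s["pixels"][:,:,::-1];t=c["pixels"][:,:,::-1]
cv2.imwrite("pics/z9.png",np.hstack([cv2.resize(cc[110:310,190:330],(350,500),interpolation=2),cv2.resize(t[110:260,80:335],(440,259),interpolation=2)if 0 else cv2.copyMakeBorder(cv2.resize(t[110:260,80:335],(440,259),interpolation=2),0,241,0,0,0)]))
E
```

```text
cup top ((518.35888671875, -117.53770446777344), (55.94343948364258, 60.82453918457031), 59.56016159057617)
[ 0.3613  0.4441 -0.4163] 22.85
```

View pics/z9.png

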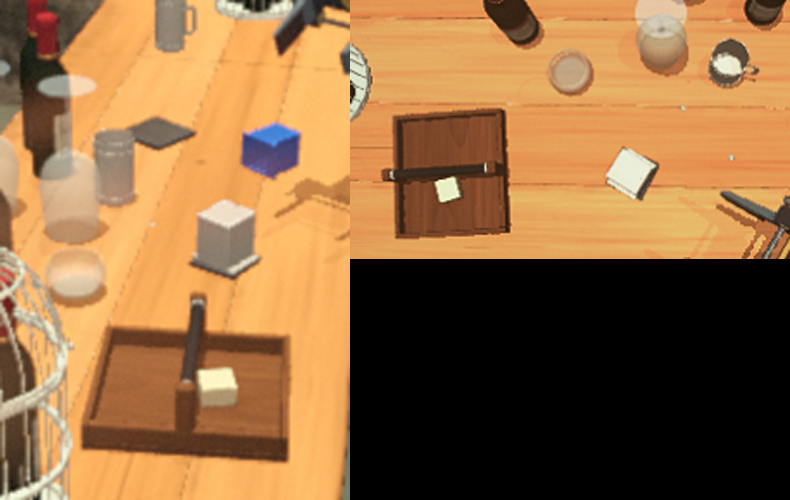

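The stub lies inside the tray. The cup stands upright on the slate, with its middle about 2–3 mm from the slate's. The bowl, mug and blue cup look unmoved, and the robot is clear, so I'm handing the job in.

```bash
python3 -c "
from cell import *
sign_off(); print(get_state()['time'])"
```

```text
the job is handed in; nothing more can be done
the job is handed in; nothing more can be done
```

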